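# Nest three steel gutter moulds, the third turned over astride the other two

## Task

Put the three steel gutter moulds together to be stored: bring the two that lie open side up together, side by side with their ends level, until they touch all along. Then turn the third one, which stands on edge, over so that it lies open side down astride the two walls that touch, one of its walls in each trough, fully home, level and in line with the others. Keep the lower two open side up, and leave the other things on the worktop where they are.

Things in the scene. Friction and masses are not known exactly. Their poses are not given: they have to be found in the camera images.
- mould_a: steel gutter mould, a U-channel open at both ends, lying open side up: 160 mm long (its x), 50 wide (y), 26 high (z). Web and walls 4 mm thick; each rim is rolled inward to a bead 8 mm wide, 7 high: trough 42 mm wide inside, 34 between the beads, 22 deep. About 0.16 kg, slides easily. Origin: centre of its underside, z up
- mould_b: exactly like mould_a, also lying open side up, roughly parallel to it and apart from it, on either side; same origin and axes
- mould_c: third mould, same shape, standing on edge on one wall (50 mm tall, 26 deep) in any place of the row, roughly parallel. Origin: centre of its web's outer face, 25 mm up; y out of its open side (level; down when turned over), x lengthwise, z up. Rims 26 mm along y. Pushed at the top of its web towards y it tips at about 30 deg. Nested home, its web is uppermost, 30 mm above the worktop
- lemon: a lemon, 71 x 53 x 51 mm, bystander; origin under its centre
- bowl: a small white bowl, 115 mm wide, 56 mm high, bystander; origin under its centre. The sink begins behind it, a cutting board stands up in it
- garlic: a garlic bulb, 60 mm, bystander; origin under its centre
- egg_box: a closed cardboard egg box, 106 x 155 x 72 mm, bystander that cannot be moved; origin under its centre
- wooden_spoon: a wooden spoon, 310 x 47 x 14 mm, lying on the worktop, bystander that cannot be moved; origin under its centre, x along it

How it is judged:
By the outcome, as a careful person would: the job done as asked, in the order asked, and still so for the second after the job is handed in, with the robot touching nothing.
It also fails if it takes over 61 s, if anything falls off the work surface, if the arm or the gripper's body presses on something with over 40 N, if the wrist force passes 120 N, or if a joint passes its speed limit or range.

## Robot

A 7-joint arm with a two-finger parallel gripper is mounted at the origin on a cart in front of the work surface, level with it; the furniture and walls round the work are solid. World frame = base frame: x ahead of the robot, y to its left, z up, the work surface at z = 0. Lengths are in m, angles in rad, forces in N, time in s.
With the tool pointing down it reaches from about 0.375 to 0.925 m from the base axis. Payload 3.1 kg.
Tool frame: the origin (TCP) lies between the finger pads; the fingertips stand ahead of it and the grasp point (between the pads) lies 6 mm ahead of it (ctrl.tip_reach is the z of the fingertips in the tool frame, in m); z points along the fingers, y is the line along which they close (so a half turn about z gives the same grasp; the last joint's range is limited). The gripper opens to 85 mm and grips with 20 to 120 N. Pads are 22 mm wide; open, the fingers measure 114 mm over their backs; the gripper's body (76 mm by 85 mm) begins 54 mm behind the grasp point. The pads swing forward as they close: fully open they stand 13 mm farther back than shut.
Start: joints at [1.156, 0.383, 0.044, 1.598, -0.018, 1.161, -0.05], TCP at [0.203, -0.618, 0.256] pointing down, gripper open.
Joint ranges: [-2.61, 2.61], [-0.41, 2.15], [-1.48, 1.57], [0, 2.5], [-1.57, 4.71], [0.05, 1.97], [-2.85, 2.85]. Speed limits (rad/s): [2.79, 2.79, 3.14, 3.14, 3.14, 3.14, 3.14].

## Interface

Orientations are given as a rotation vector (axis times angle).
In Python, from bench import ctrl, viewer, eoat, hand_in gives the robot as it stands (ctrl), with the cameras (viewer), the job as plain functions and the gripper (eoat). Calls block until the motion is done:
- ctrl.move_pose(position, orientation): joint-space move of the TCP to a pose.
- ctrl.move_straight(position, rotation=None, rate=0.15, contact_N=None): straight line of the TCP; rotation=None keeps the orientation; rate is the mean speed in m/s. With contact_N (N) it stops when the force on the tool has changed by that much, and returns True; else False.
- ctrl.goto_joints(angles): joint-space move.
- eoat.grip(opening, grasp_force=None): finger opening in m; grasp_force is the grip in N (None keeps the last); returns when the fingers have stopped.
- ctrl.pause(seconds).
- ctrl.inverse_kinematics(position, orientation): joint angles nearest the present ones, or None.
- viewer.read_camera(name): name is "scene" or "top"; returns a dict with "frame" (400x640x3 uint8, red, green, blue), "intrinsics" (3x3 intrinsics, pixels), "origin" and "attitude" of the camera in the world. Camera axes: x right, y up, looking along -z (the intrinsics and any distortion apply to the point x, -y, -z); pixel columns grow to the right and rows downward; lengths in m; the calibration is good to about 2 mm. A picture is of the moment at which its call begins. There is no depth.
A pose or a line that the arm cannot do raises ctrl.MotionError and nothing moves.
- hand_in(): hands the job in; it is judged then, once.
Readings, each from a call of its own:
- ctrl.get_t(): time.
- ctrl.get_q(): joint angles.
- ctrl.get_dq(): joint speeds.
- ctrl.get_joint_torque(): joint torques, N m.
- ctrl.get_tcp_pos(): TCP position.
- ctrl.get_tool_rot(): TCP orientation.
- ctrl.get_ft_force(): force on the tool from outside, world axes, zero at the start.
- ctrl.get_torque(): the same for the moment, N m.
- ctrl.get_grip_width(): finger opening in m.
- ctrl.get_grasp_force(): force on a finger pad.
Only numpy, scipy, OpenCV 4.12 (cv2) and the standard library are available. Lean on these libraries where they do the work, as an engineer would, in place of code of your own. Each camera call takes 0.05 s, during which the arm holds its last target. There are 200 camera calls.

## Working session

There is one attempt and no reset: what is moved stays moved. The work goes in short steps, each a Python script; the robot and the scene stay as the last script left them, time stands still between calls to the robot, and variables do not carry over. Pictures are saved under pics/ and viewed, at most 10 in all, crops included, and the job is handed in when it is done.

```bash
ls; mkdir -p pics
python3 - <<'E'
from bench import ctrl, viewer, eoat, hand_in
import cv2,numpy as np
for n in("scene","top"):
    d=viewer.read_camera(n); cv2.imwrite(f"pics/{n}0.png",d["frame"][:,:,::-1]); print({k:np.round(v,4).tolist() for k,v in d.items() if k!="frame" and not isinstance(v,str)})
print(ctrl.tip_reach,ctrl.get_t(),ctrl.get_tool_rot())
E
```

```text
bench.py
pics
{'intrinsics': [[360.9343, 0.0, 317.5639], [0.0, 360.9343, 194.8971], [0.0, 0.0, 1.0]], 'origin': [0.0648, 0.3913, 0.4917], 'attitude': [0.4365, -1.3272, -2.2452]}
{'intrinsics': [[424.9563, 0.0, 325.8795], [0.0, 424.9563, 208.8922], [0.0, 0.0, 1.0]], 'origin': [0.4317, -0.2674, 0.9725], 'attitude': [0.0615, -0.0478, -1.5689]}
0.025 0.1 [-3.09992581e+00 -4.95228862e-01  8.04315890e-04]
```

View pics/scene0.png

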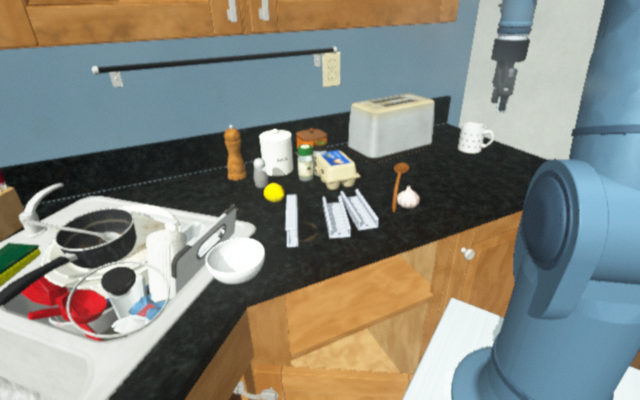

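View pics/top0.png

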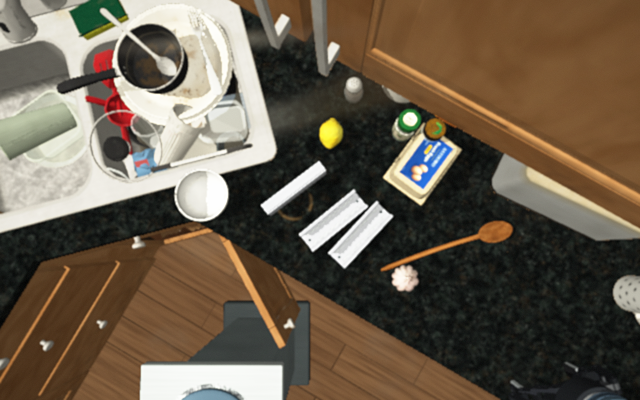

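Run:
```python
import cv2
a=cv2.imread("pics/top0.png")[155:275,250:410]; cv2.imwrite("pics/top0c.png",cv2.resize(a,(800,600),interpolation=cv2.INTER_CUBIC))
a=cv2.imread("pics/scene0.png")[180:255,280:380]; cv2.imwrite("pics/scene0c.png",cv2.resize(a,(800,600),interpolation=cv2.INTER_CUBIC))
```

```text
(no output)
```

View pics/top0c.png

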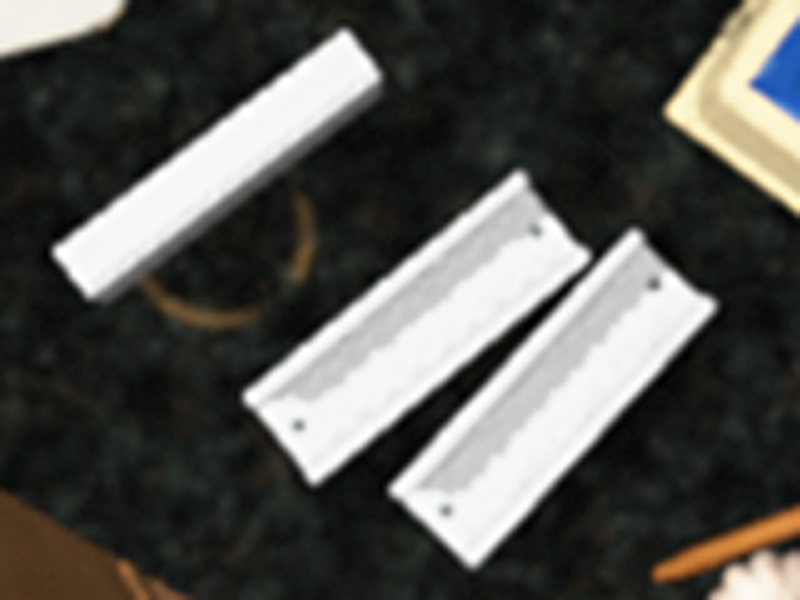

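View pics/scene0c.png

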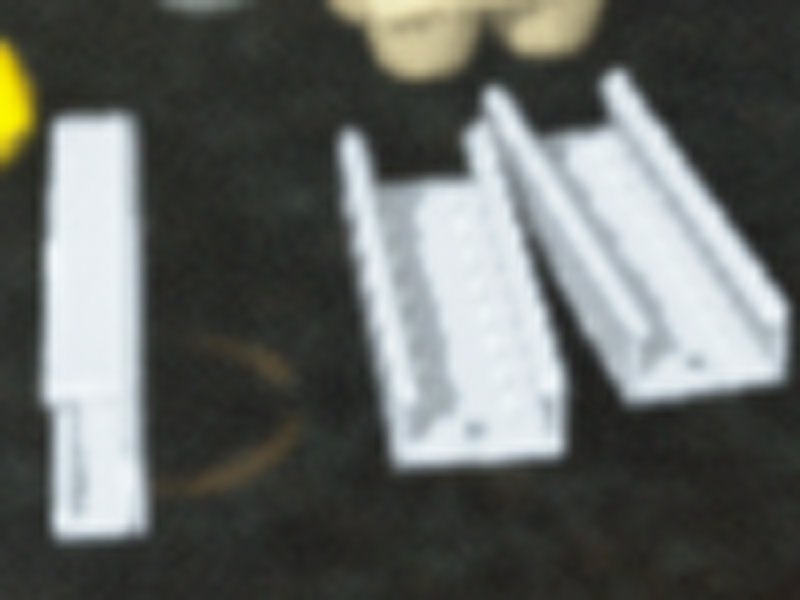

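Run:
```python
import cv2,numpy as np
a=cv2.imread("pics/scene0.png")[190:250,282:302]; a=cv2.resize(a,(260,600),interpolation=cv2.INTER_CUBIC)
b=cv2.imread("pics/top0.png")[158:218,258:328]; b=cv2.resize(b,(540,600*54//70),interpolation=cv2.INTER_CUBIC)
c=np.zeros((600,800,3),np.uint8); c[:,:260]=a; c[:b.shape[0],260:]=b
g=(255*(c/255.)**1.0); 
# darker gamma in highlights
g=np.where(c>120,np.clip((c.astype(float)-120)*1.9,0,255),c*0.5)
cv2.imwrite("pics/z.png",g.astype(np.uint8))
```

```text
(no output)
```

View pics/z.png

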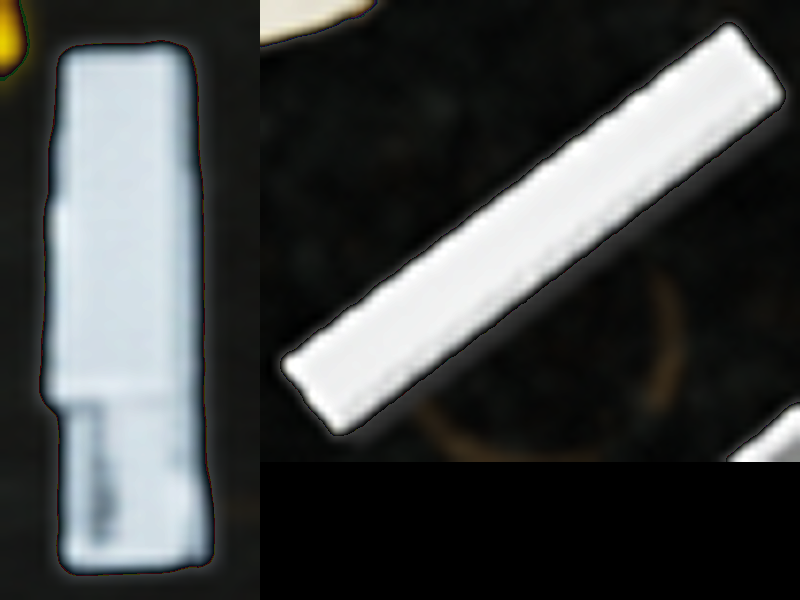

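```bash
cat > h.py <<'E'
from bench import ctrl, viewer, eoat, hand_in
import numpy as np, cv2
from scipy.spatial.transform import Rotation as R
from scipy.optimize import least_squares
def proj(d,P):
    c=(np.asarray(P,float)-d["origin"])@R.from_rotvec(d["attitude"]).as_matrix()
    K=d["intrinsics"]; return np.c_[K[0,0]*c[:,0]/-c[:,2]+K[0,2], K[1,1]*-c[:,1]/-c[:,2]+K[1,2]]
def fit(d,px,z,w,guess,l=.16):
    """px: corners far-left, far-right, near-right, near-left; returns x,y,yaw of long axis"""
    B=np.array([[l,w],[l,-w],[-l,-w],[-l,w]])/2
    def f(p):
        c,s=np.cos(p[2]),np.sin(p[2])
        return (proj(d,np.c_[B@[[c,s],[-s,c]]+p[:2],np.full(4,z)])-px).ravel()
    r=least_squares(f,guess,x_scale=[.1,.1,.1]); return r.x,np.sqrt(np.mean(r.fun**2))
def down(yaw):  # tool pointing down, tool y along world angle yaw
    y=np.array([np.cos(yaw),np.sin(yaw),0]); z=np.array([0,0,-1.]); return R.from_matrix(np.c_[np.cross(y,z),y,z]).as_rotvec()
def best(p,yaw):
    """the half turn of down(yaw) needing least joint motion"""
    o=[(down(a),ctrl.inverse_kinematics(p,down(a))) for a in (yaw,yaw+np.pi)]
    o=[(np.abs(q-ctrl.get_q()).max(),r) for r,q in o if q is not None]
    return min(o,key=lambda t:t[0])[1]
E
python3 - <<'E'
from h import *
d=viewer.read_camera("top")
o=np.array([250,155])
for n,px,z,w in (("C",[(345,28),(382,78),(95,300),(52,250)],.05,.026),("A",[(520,168),(590,258),(315,487),(243,398)],.026,.05),("B",[(635,228),(720,303),(475,569),(388,490)],.026,.05)):
    p,e=fit(d,o+(np.array(px)+.5)/5-.5,z,w,[.47,-.28,-.8]); print(n,p.round(4),e)
    for k in (0,.06): print(ctrl.inverse_kinematics([p[0],p[1],.1+k],down(p[2]+np.pi/2)),ctrl.inverse_kinematics([p[0],p[1],.1+k],down(p[2]-np.pi/2)))
E
```

```text
C [ 0.5432 -0.1883 -0.9115] 0.4289024306348627
[ 0.70648517  0.49283214 -0.53832986  1.8750377   0.32544579  0.86127371
  0.66504054] [ 0.33376534  0.43389541 -0.08597859  1.89359462  0.04957656  0.81612615
 -2.26059432]
[ 0.70438699  0.40241331 -0.53022882  1.84288125  0.24402762  0.96099061
  0.72733339] [ 0.3658519   0.35328502 -0.12308414  1.85957095  0.05294067  0.93186599
 -2.26362711]
A [ 0.4727 -0.2752 -0.8781] 0.260015370254842
[ 0.82221039  0.42628583 -0.43452503  1.94616925  0.24055814  0.81926207
  0.94910628] [ 0.45884533  0.3879561  -0.0083213   1.96405173  0.0044332   0.78960186
 -2.00091438]
[ 0.83676756  0.33750035 -0.44607944  1.91246489  0.17913449  0.93027062
  0.99773798] [ 0.48372273  0.30199376 -0.0368339   1.92961753  0.01387111  0.9102206
 -2.00889217]
B [ 0.4418 -0.3363 -0.7503] 0.2851026211214541
[ 0.92839669  0.43663982 -0.41586323  1.92716265  0.2347694   0.82482407
  1.20733147] [ 0.55571635  0.40055458  0.02412781  1.9456784  -0.01317172  0.79550755
 -1.73391218]
[ 0.9443673   0.34992246 -0.42981788  1.8936108   0.17845357  0.93532507
  1.25161613] [ 0.57000276  0.31513689  0.00725848  1.91199912 -0.00283971  0.91446636
 -1.74242998]
```

```bash
cat >> h.py <<'E'
A=np.array([.4727,-.2752,-.8781]); B=np.array([.4418,-.3363,-.7503]); C=np.array([.5432,-.1883,-.9115])
def u(p): return np.array([np.cos(p[2]),np.sin(p[2]),0])
def left(p): return np.array([-np.sin(p[2]),np.cos(p[2]),0])
def at(p,du,dl,z): return np.array([p[0],p[1],z])+du*u(p)+dl*left(p)
E
python3 - <<'E'
from h import *
g=at(A,0,.021,.12); r=best(g,A[2]+np.pi/2)
ctrl.move_pose(g,r); print(ctrl.get_t())
eoat.grip(.026,20); print(ctrl.get_t(),ctrl.tip_reach,ctrl.get_grip_width())
print(ctrl.move_straight(at(A,0,.021,.050),rate=.2),ctrl.move_straight(at(A,0,.021,.034),rate=.05,contact_N=3),ctrl.get_tcp_pos(),ctrl.get_t())
d=viewer.read_camera("scene"); cv2.imwrite("pics/s1.png",cv2.resize(d["frame"][150:270,270:430,::-1],(800,600),interpolation=cv2.INTER_CUBIC))
print(ctrl.get_q())
E
```

```text
1.8917
2.4917 0.025 0.026163870428650524
False False [ 0.48870778 -0.26176732  0.03388711] 3.4583
[ 0.75298932  0.54394301 -0.3989362   1.9481926   0.31375197  0.70944428
  0.85813672]
```

View pics/s1.png

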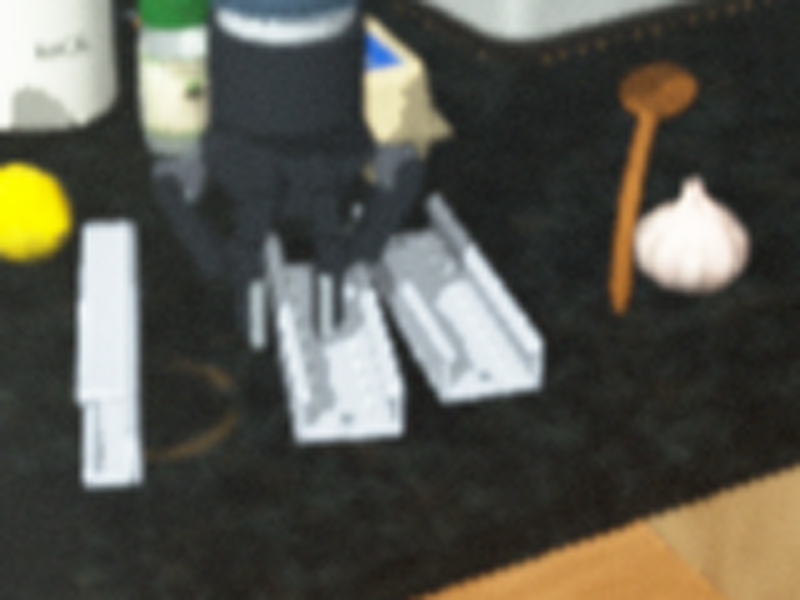

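The fingers (crop px ~255,315 and ~325,300) straddle A's left wall, clear of C. Grip it and slide A against B.

Run:
```python
from h import *
z=ctrl.get_tcp_pos()[2]
eoat.grip(0,40); print(ctrl.get_grip_width(),ctrl.get_t(),ctrl.get_ft_force())
r=(R.from_rotvec([0,0,B[2]-A[2]])*R.from_rotvec(ctrl.get_tool_rot())).as_rotvec()
print(ctrl.move_straight(at(B,0,.079,z),r,rate=.08),ctrl.get_t())
print(ctrl.move_straight(at(B,0,.059,z),rate=.05,contact_N=25),ctrl.get_tcp_pos()-at(B,0,.059,z),ctrl.get_t(),ctrl.get_ft_force())
eoat.grip(.026); print(ctrl.get_ft_force(),ctrl.get_t())
p=ctrl.get_tcp_pos(); ctrl.move_straight(p+[0,0,.09],rate=.25)
ctrl.move_pose(at(C,-.02,.10,.16),down(C[2]))
print(ctrl.get_t(),ctrl.get_tcp_pos(),ctrl.get_q())
d=viewer.read_camera("top"); cv2.imwrite("pics/t2f.png",d["frame"][:,:,::-1])
cv2.imwrite("pics/t2.png",cv2.resize(d["frame"][155:275,265:425,::-1],(800,600),interpolation=cv2.INTER_CUBIC))
```

```text
0.007159636153452981 3.8 [0.60323836 0.39777738 1.33199486]
False 4.175
False [-2.62157207e-04 -2.42797288e-05  2.96421567e-04] 4.725 [0.23140591 1.42422312 4.46980733]
[-0.20791787 -0.19917533 -0.63594807] 5.05
7.2833 [ 0.60927479 -0.11195865  0.1591564 ] [ 0.28368886  0.43722068 -0.21013189  1.7450248   0.10759781  0.97217646
 -0.88009136]
```

View pics/t2.png

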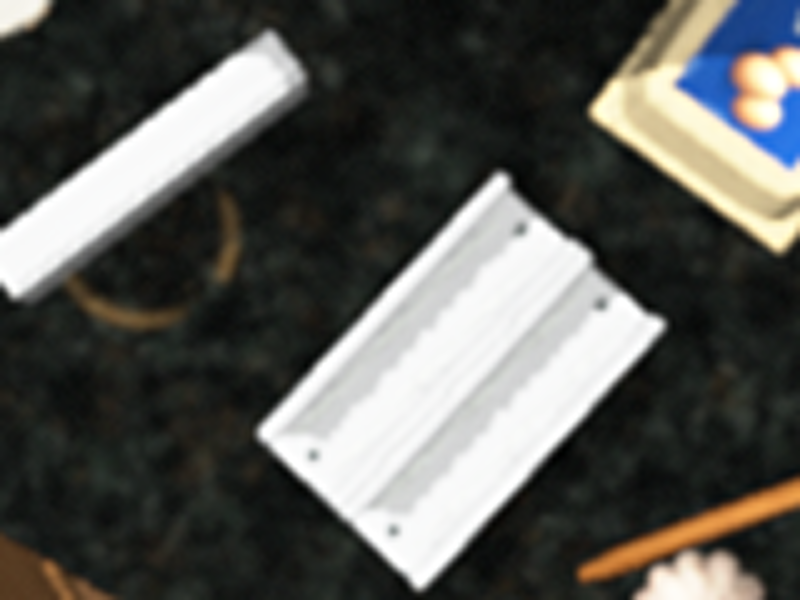

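A and B are flush and level to under 1 mm (holes at 314,455/393,530 and 521,228/601,303; no dark gap at the seam). C stands clear on the left. Next, tip C over.

Run:
```python
from h import *
d=viewer.read_camera("top")
px=np.array([265,155])+(np.array([(502,171),(667,322),(418,591),(257,434)])+.5)/5-.5
AB,e=fit(d,px,.026,.10,[.46,-.30,-.75]); print("AB",AB,e)
eoat.grip(.03)
r=ctrl.get_tool_rot()
ctrl.move_straight(at(C,0,.042,.12),best(at(C,0,.042,.12),C[2]),rate=.25)
ctrl.move_straight(at(C,0,.042,.060),rate=.2)
print(ctrl.get_tcp_pos(),ctrl.get_t())
print(ctrl.move_straight(at(C,0,-.016,.062),rate=.05,contact_N=12),ctrl.get_tcp_pos()-at(C,0,-.016,.062),ctrl.get_ft_force())
ctrl.move_straight(at(C,0,-.010,.13),rate=.25); 
eoat.grip(.062)
ctrl.move_straight(at(C,0,.10,.16),rate=.3); print(ctrl.get_t())
d=viewer.read_camera("top"); cv2.imwrite("pics/t3f.png",d["frame"][:,:,::-1])
cv2.imwrite("pics/t3.png",cv2.resize(d["frame"][155:275,250:410,::-1],(800,600),interpolation=cv2.INTER_CUBIC))
```

```text
AB [ 0.44988828 -0.32805018 -0.75209573] 0.3514851791621379
[ 0.57708137 -0.16127571  0.06018211] 8.4917
False [4.42576760e-04 4.60400362e-04 4.02714484e-05] [0.530391   0.12325424 0.12031753]
11.1667
```

View pics/t3.png

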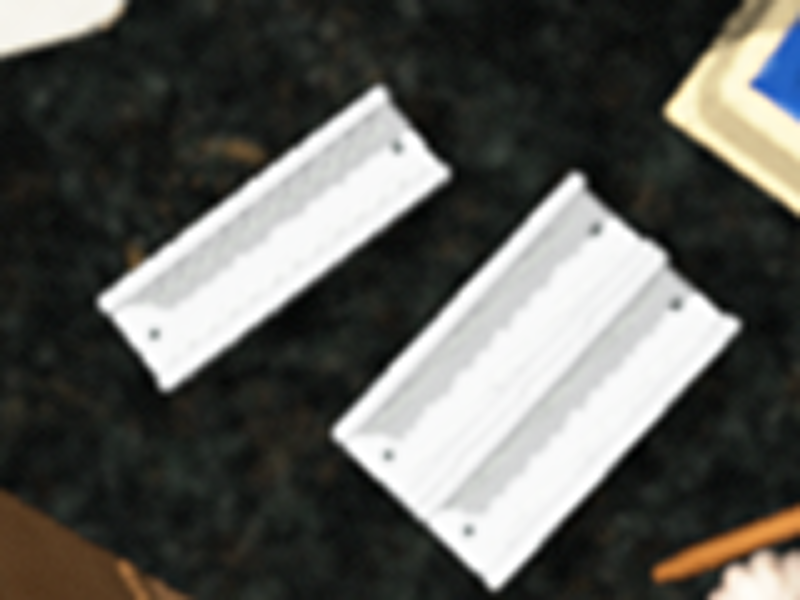

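C lies open side up now: it fell with its web to the right, so I misread its open side (it faced left). I'll stand it up again with its open side to the right (grip the left wall, roll ~73° about its length), then tip it over its rims. First the fit and a feasibility check.

```bash
cat >> h.py <<'E'
AB=np.array([.44989,-.32805,-.7521])
def roll(r,p,phi): return (R.from_rotvec(phi*u(p))*R.from_rotvec(r)).as_rotvec()
E
python3 - <<'E'
from h import *
d=viewer.read_camera("top")
px=np.array([250,155])+(np.array([(380,86),(452,174),(166,391),(98,302)])+.5)/5-.5
C2,e=fit(d,px,.026,.05,[.51,-.22,-.9]); print("C2",C2.tolist(),e, (C2-C)[:2]@left(C)[:2])
q0=ctrl.get_q(); print(q0)
for yaw in (C[2]+np.pi/2,C[2]-np.pi/2):
  for phi in (60,68,73,78):
    f=np.radians(phi)
    z=.046*np.sin(f)+.034*np.cos(f); l=.046*np.cos(f)-.034*np.sin(f)
    for du in (0,): 
      rr=roll(down(yaw),C,f); zs=[ctrl.inverse_kinematics(at(C,du,-.003+l,z+h),rr) for h in (0,.06)]
      print(phi,[None if q is None else q.round(2).tolist() for q in zs])
E
```

```text
C2 [0.512699159471206, -0.2112357486172961, -0.9142187574805317] 0.21246533630760037 -0.038158120812027914
[ 0.30403618  0.46256272 -0.21031447  1.70714082  0.11327618  0.98587965
 -0.86068404]
60 [[1.78, 1.35, -1.27, 2.07, 0.43, 0.4, 1.27], [1.8, 1.23, -1.34, 2.09, 0.27, 0.43, 1.3]]
68 [[1.91, 1.69, -1.38, 2.05, 0.76, 0.55, 1.13], [1.88, 1.45, -1.38, 2.08, 0.4, 0.48, 1.3]]
73 [[1.99, 1.92, -1.45, 2.04, 0.92, 0.69, 1.09], [1.95, 1.68, -1.45, 2.07, 0.63, 0.57, 1.19]]
78 [[1.97, 1.79, -1.33, 2.01, 0.5, 0.57, 1.47], [1.99, 1.82, -1.47, 2.06, 0.66, 0.62, 1.23]]
60 [[1.16, 0.75, -0.48, 2.09, -1.31, 0.75, -0.49], [1.11, 0.59, -0.43, 2.11, -1.31, 0.83, -0.61]]
68 [[1.24, 0.84, -0.5, 2.07, -1.33, 0.85, -0.38], [1.2, 0.69, -0.46, 2.1, -1.35, 0.93, -0.48]]
73 [[1.28, 0.91, -0.51, 2.06, -1.33, 0.92, -0.33], [1.24, 0.75, -0.48, 2.09, -1.36, 0.99, -0.42]]
78 [[1.3, 0.97, -0.5, 2.04, -1.33, 0.99, -0.28], [1.27, 0.82, -0.48, 2.08, -1.37, 1.05, -0.36]]
```

```bash
cat >> h.py <<'E'
C2=np.array([.5127,-.21124,-.9142])
E
python3 - <<'E'
from h import *
yaw=C2[2]-np.pi/2
ctrl.move_pose(at(C2,0,.021,.10),down(yaw)); eoat.grip(.026,60)
ctrl.move_straight(at(C2,0,.021,.05),rate=.2); print(ctrl.move_straight(at(C2,0,.021,.034),rate=.08,contact_N=4))
zt=ctrl.get_tcp_pos()[2]
eoat.grip(0); print(ctrl.get_grip_width(),ctrl.get_t(),zt)
ctrl.move_straight(at(C2,0,.031,.16),rate=.2)
f=np.radians(77); z=.046*np.sin(f)+zt*np.cos(f); l=.046*np.cos(f)-zt*np.sin(f)
rr=roll(down(yaw),C2,f); g=lambda h:at(C,0,-.003+l,z+h)
ctrl.move_pose(g(.09),rr); print(ctrl.get_t(),ctrl.get_q())
ctrl.move_straight(g(.008),rate=.15)
print(ctrl.move_straight(g(-.004),rate=.03,contact_N=3),ctrl.get_tcp_pos()-g(0),ctrl.get_ft_force(),ctrl.get_t())
for n in("scene","top"):
    d=viewer.read_camera(n); cv2.imwrite(f"pics/{n}4.png",d["frame"][:,:,::-1])
a=cv2.resize(cv2.imread("pics/scene4.png")[150:270,250:410],(800,600),interpolation=cv2.INTER_CUBIC); cv2.imwrite("pics/s4.png",a)
E
```

```text
False
0.00633614620892254 13.925 0.033843931486522934
16.2167 [ 1.42498534  0.80171699 -0.66607955  2.09324018 -1.27172283  0.94133098
 -0.46622112]
True [ 0.00073281 -0.00036884  0.00112681] [ 0.08083994 -1.49013452  4.06935056] 17.2583
```

View pics/s4.png

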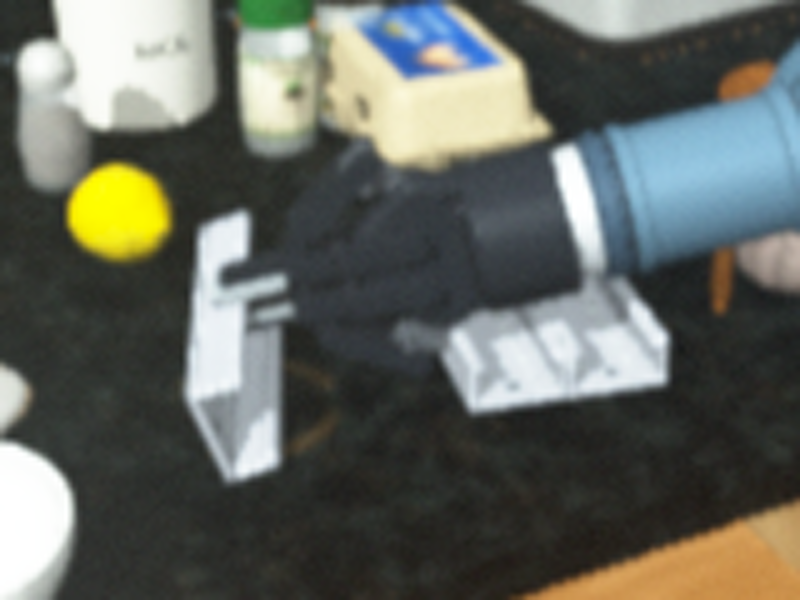

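C is held rolled ~77°, open side to the right, its lower edge on the worktop (crop px ~235,475), the gripper clear of A. Release, let it settle on edge, then push the web top.

Run:
```python
from h import *
eoat.grip(.03)
t=R.from_rotvec(ctrl.get_tool_rot()).as_matrix()[:,2]
p=ctrl.get_tcp_pos()-.06*t; ctrl.move_straight(p,rate=.12)
ctrl.move_straight(p+[0,0,.10],rate=.25); print(ctrl.get_t())
ctrl.move_pose(at(C,0,.035,.13),best(at(C,0,.035,.13),C[2])); print(ctrl.get_t())
d=viewer.read_camera("scene"); cv2.imwrite("pics/scene5.png",d["frame"][:,:,::-1])
a=cv2.resize(d["frame"][150:270,250:410,::-1],(800,600),interpolation=cv2.INTER_CUBIC); cv2.imwrite("pics/s5.png",a)
```

```text
18.9167
20.2
```

View pics/s5.png

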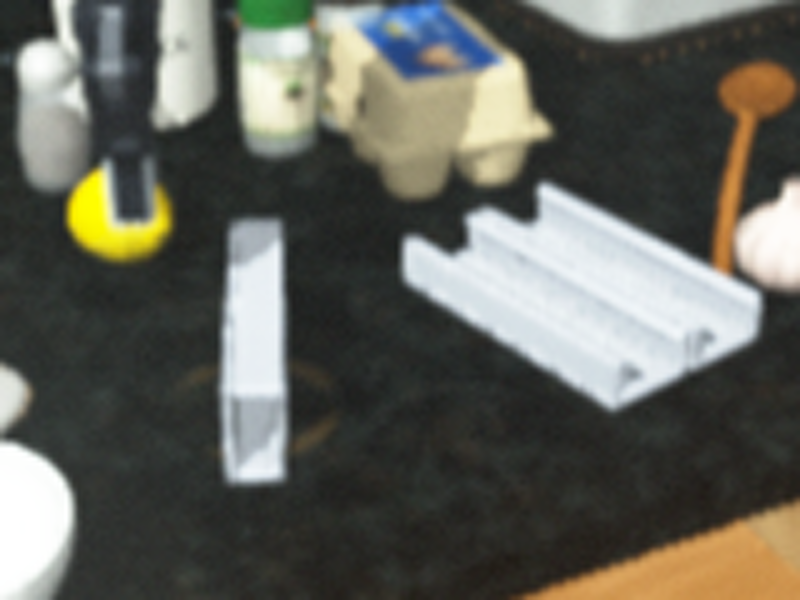

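C stands on edge as wanted (px 225–285, 220–480), but A+B have been turned, still together, evidently brushed by the retreating wrist. Pictures are used up, so I measure with image code, checked first against the earlier image.

```bash
cat >> h.py <<'E'
def blobs(img,d,th=105):
    """white moulds in a top picture: rect fits (RGB image)"""
    m=((img.min(2)>th)&(np.ptp(img.astype(int),axis=2)<40)).astype(np.uint8); m[:,:235]=0; m[:140]=0; m[285:]=0; m[:,470:]=0
    out=[]
    for c in cv2.findContours(m,cv2.RETR_EXTERNAL,cv2.CHAIN_APPROX_NONE)[0]:
        if cv2.contourArea(c)<500: continue
        b=cv2.boxPoints(cv2.minAreaRect(c)); s=np.array(cv2.minAreaRect(c)[1])
        out.append((cv2.contourArea(c),cv2.contourArea(c)/s.prod(),sorted(s+1),b))
    return sorted(out,key=lambda o:o[0])
def fitbox(d,b,z,w,grow=.5):
    m=b.mean(0); e1,e2=(b[1]-b[0]),(b[2]-b[1]); b=np.array(b)
    for e,i in((e1,((1,2),(0,3))),(e2,((2,3),(0,1)))):
        n=e/np.linalg.norm(e)*grow
        for k in i[0]: b[k]+=n
        for k in i[1]: b[k]-=n
    r=[]
    for k in range(4):
        for y in(-.5,-1.2): r.append(fit(d,np.roll(b[::-1] if 0 else b,k,0),z,w,[.48,-.27,y]))
        for y in(-.5,-1.2): r.append(fit(d,np.roll(b[::-1],k,0),z,w,[.48,-.27,y]))
    p,e=min(r,key=lambda t:t[1]); p[2]=(p[2]+np.pi)%np.pi-np.pi; return p,e
E
python3 - <<'E'
from h import *
ctrl.move_straight(at(C,0,.10,.16),rate=.3)
d=viewer.read_camera("top"); cv2.imwrite("pics/t6f.png",d["frame"][:,:,::-1])
for n,img in (("t3",cv2.imread("pics/t3f.png")[:,:,::-1]),("now",d["frame"])):
    for a,fill,s,b in blobs(img,d): 
        print(n,a,round(fill,3),np.round(s,1),b.round(1).tolist())
        for z,w in((.026,.05),(.05,.026),(.026,.1)):
            p,e=fitbox(d,b,z,w); 
            if e<1.5: print("   ",w,p.round(4),round(e,2))
print(ctrl.get_t())
E
```

```text
t3 679.0 0.683 [22.8 46.7] [[229.5, 148.89999389648438], [273.6000061035156, 136.8000030517578], [279.29998779296875, 157.8000030517578], [235.1999969482422, 169.8000030517578]]
t3 1629.0 0.943 [24.9 73.2] [[268.29998779296875, 214.3000030517578], [325.70001220703125, 170.5], [340.20001220703125, 189.60000610351562], [282.79998779296875, 233.3000030517578]]
    0.05 [ 0.5134 -0.2108 -0.9161] 1.11
t3 3253.5 0.963 [47.6 73.5] [[314.70001220703125, 241.3000030517578], [364.20001220703125, 188.1999969482422], [398.20001220703125, 220.0], [348.79998779296875, 273.0]]
    0.1 [ 0.4496 -0.3273 -0.7522] 1.06
now 593.0 0.664 [22.5 42.6] [[233.60000610351562, 148.0], [273.70001220703125, 137.10000610351562], [279.29998779296875, 157.8000030517578], [239.1999969482422, 168.8000030517578]]
now 1034.5 0.913 [16.2 75.5] [[265.29998779296875, 211.1999969482422], [326.1000061035156, 168.10000610351562], [334.8999938964844, 180.5], [274.1000061035156, 223.60000610351562]]
now 3346.5 0.953 [49.1 74. ] [[332.1000061035156, 267.70001220703125], [355.20001220703125, 198.39999389648438], [400.79998779296875, 213.60000610351562], [377.70001220703125, 282.8999938964844]]
20.6917
```

```bash
cat >> h.py <<'E'
def rectify(img,d,p,z,hl=95,hw=62,s=2):
    """mm grid (s px/mm) around pose p at height z; rows: left->right, cols: near->far"""
    U,L=np.meshgrid(np.arange(-hl,hl+1e-9,1/s)/1e3,np.arange(hw,-hw-1e-9,-1/s)/1e3)
    P=np.array([p[0],p[1],z])+U.reshape(-1,1)*u(p)+L.reshape(-1,1)*left(p)
    q=proj(d,P).astype(np.float32).reshape(*U.shape,2)
    return cv2.remap(np.ascontiguousarray(img.min(2)),q[...,0],q[...,1],cv2.INTER_CUBIC)
def holes(img,d,p):
    g=cv2.GaussianBlur(rectify(img,d,p,.004),(0,0),1.5).astype(float); g=g-cv2.GaussianBlur(g,(0,0),8); o=[]
    for L in(25,-25):
        for U in(-70,70):   # search +-14 mm
            r0,c0=int((62-L)*2),int((95+U)*2); w=g[r0-20:r0+21,c0-28:c0+29]; r,c=np.unravel_index(w.argmin(),w.shape)
            o.append((U+(c-28)/2,L-(r-20)/2,round(w.min())))
    return o
E
python3 - <<'E'
from h import *
d=viewer.read_camera("top")
for n,img in (("t3",cv2.imread("pics/t3f.png")[:,:,::-1]),("now",d["frame"])):
    bs=blobs(img,d)
    p,e=fitbox(d,bs[-1][3],.026,.1,-.4); print(n,"AB",p.tolist(),e)
    print(holes(img,d,p))
    g=rectify(img,d,p,.026)
    # seam profile and edge positions at several stations
    for U in(-70,-40,0,40,70):
        col=g[:,int((95+U)*2)-4:int((95+U)*2)+5].mean(1); on=np.where(col>105)[0]
        print(U,"edges",62-on[0]/2,62-on[-1]/2,"mid min",[int(v) for v in col[124-12:124+13:2]])
    for L in(45,23,10,-10,-23,-45):
        row=g[int((62-L)*2)-3:int((62-L)*2)+4].mean(0); on=np.where(row>105)[0]; print(L,"ends",on[0]/2-95,on[-1]/2-95)
p,e=fitbox(d,bs[-2][3],.05,.026,-.4); print("C",p.tolist(),e)
E
```

```text
t3 AB [0.4495823603383865, -0.327321104691584, -0.7522062285709818] 0.2594081578844913
[(np.float64(-69.5), np.float64(24.5), -67), (np.float64(70.5), np.float64(25.5), -70), (np.float64(-69.5), np.float64(-25.5), -69), (np.float64(70.0), np.float64(-24.5), -71)]
-70 edges 51.0 -51.5 mid min [244, 246, 248, 248, 246, 242, 240, 240, 243, 246, 247, 244, 237]
-40 edges 51.5 -51.5 mid min [243, 245, 247, 246, 243, 240, 240, 243, 247, 248, 248, 245, 237]
0 edges 51.5 -51.0 mid min [241, 243, 245, 245, 242, 241, 242, 245, 248, 249, 247, 243, 234]
40 edges 51.5 -51.0 mid min [241, 242, 242, 241, 239, 238, 241, 244, 247, 247, 245, 239, 228]
70 edges 51.5 -51.0 mid min [241, 242, 244, 244, 244, 241, 241, 242, 244, 245, 244, 237, 223]
45 ends -80.5 81.0
23 ends -80.5 78.5
10 ends -80.0 79.0
-10 ends -80.0 77.5
-23 ends -80.5 78.0
-45 ends -80.5 81.0
now AB [0.427524280966094, -0.34933712679217394, -0.32499194075075444] 0.7452220548961099
[(np.float64(-69.0), np.float64(26.5), -76), (np.float64(70.0), np.float64(25.5), -76), (np.float64(-69.0), np.float64(-27.0), -89), (np.float64(70.0), np.float64(-27.5), -78)]
-70 edges 53.0 -53.0 mid min [251, 253, 252, 239, 213, 185, 175, 192, 221, 241, 251, 251, 247]
-40 edges 53.0 -53.0 mid min [250, 253, 250, 240, 218, 189, 176, 192, 224, 246, 252, 251, 247]
0 edges 53.0 -53.0 mid min [248, 251, 252, 243, 221, 197, 189, 204, 229, 246, 252, 251, 246]
40 edges 53.0 -52.5 mid min [247, 248, 249, 243, 221, 192, 180, 198, 228, 246, 250, 250, 245]
70 edges 52.5 -53.0 mid min [246, 248, 249, 238, 214, 188, 179, 196, 224, 242, 249, 249, 242]
45 ends -80.0 80.0
23 ends -79.5 78.5
10 ends -80.0 79.5
-10 ends -79.0 79.0
-23 ends -79.5 79.0
-45 ends -80.0 80.0
C [0.5245918041226123, -0.2032437831638799, -0.9503416054882705] 0.9108225239989751
```

A+B: ends still level but a ~3 mm gap opened, and B is beside the spoon. Grip B by its right wall and push it leftwards against A, which also clears the spoon; check the bystanders too.

```bash
cat >> h.py <<'E'
AB2=np.array([.42752,-.34934,-.32499])
def report(d,img=None):
    img=d["frame"] if img is None else img
    bs=blobs(img,d); p,e=fitbox(d,bs[-1][3],.026,.1,-.4); print("AB",p.tolist(),round(e,2)); print([tuple(map(float,h)) for h in holes(img,d,p)])
    g=rectify(img,d,p,.026)
    for U in(-70,0,70):
        col=g[:,int((95+U)*2)-4:int((95+U)*2)+5].mean(1); on=np.where(col>105)[0]; print(U,62-on[0]/2,62-on[-1]/2,"seam min",int(col[116:133].min()))
    return p,bs
E
python3 - <<'E'
from h import *
t0=cv2.imread("pics/top0.png").astype(int); t6=cv2.imread("pics/t6f.png").astype(int)
for n,(a,b,c,e) in dict(garlic=(258,298,384,425),lemon=(112,155,312,348),bowl=(165,225,170,232),spoon=(215,275,404,520)).items(): print(n,np.abs(t6-t0)[a:b,c:e].mean().round(2),np.abs(t6-t0)[a:b,c:e].max())
du=.012; g=lambda dl,z:at(AB2,du,-.0225+dl,z)
ctrl.move_pose(g(0,.12),best(g(0,.12),AB2[2]+np.pi/2)); eoat.grip(.026,40)
ctrl.move_straight(g(0,.05),rate=.25); print(ctrl.move_straight(g(0,.034),rate=.08,contact_N=4))
z=ctrl.get_tcp_pos()[2]; eoat.grip(0); print(ctrl.get_grip_width())
print(ctrl.move_straight(g(.018,z),rate=.05,contact_N=20),ctrl.get_ft_force(),ctrl.get_t())
eoat.grip(.026); ctrl.move_straight(g(.018,.12),rate=.25)
ctrl.move_pose(at(C,0,.10,.16),best(at(C,0,.10,.16),C[2])); print(ctrl.get_t())
d=viewer.read_camera("top"); cv2.imwrite("pics/t7f.png",d["frame"][:,:,::-1])
p,bs=report(d); print(fitbox(d,bs[-2][3],.05,.026,-.4))
E
```

```text
garlic 6.56 224
lemon 3.47 62
bowl 101.96 193
spoon 2.98 13
True
-0.00023235968954770573
False [ 0.14376373 -0.30180043 -0.23374708] 23.675
25.6083
AB [0.43260846009402726, -0.3355164862026569, -0.28433498132663404] 0.35
[(-69.5, 25.0, -87.0), (70.0, 24.0, -76.0), (-69.0, -25.5, -82.0), (70.0, -26.0, -72.0)]
-70 51.5 -51.5 seam min 241
0 51.5 -52.0 seam min 236
70 51.0 -52.5 seam min 235
(array([ 0.52462084, -0.20322467, -0.94983337]), np.float64(0.912091225817921))
```

A and B touch again (hole spacing 50.0–50.5 mm, ends level ≤0.5 mm, no seam shadow). C needs a little more room to tip: carry it left by the top, then push the web over.

Run:
```python
from h import *
eoat.grip(.062,25)
g=at(C,0,-.018,.12); ctrl.move_pose(g,best(g,C[2]+np.pi/2))
ctrl.move_straight(at(C,0,-.018,.075),rate=.25); print(ctrl.move_straight(at(C,0,-.018,.058),rate=.08,contact_N=4))
eoat.grip(0); print("w",ctrl.get_grip_width(),ctrl.get_t())
z=ctrl.get_tcp_pos()[2]
ctrl.move_straight(at(C,0,-.018,z+.003),rate=.05); ctrl.move_straight(at(C,-.01,.015,z+.003),rate=.08)
print(ctrl.move_straight(at(C,-.01,.015,z-.002),rate=.03,contact_N=4),ctrl.get_t())
eoat.grip(.055); ctrl.move_straight(at(C,-.01,.015,.12),rate=.25)
g=at(C,-.01,.058,.12); ctrl.move_pose(g,best(g,C[2])); eoat.grip(.03); print(ctrl.get_t())
ctrl.move_straight(at(C,-.01,.058,.060),rate=.2)
print(ctrl.move_straight(at(C,-.01,-.006,.062),rate=.05,contact_N=12),ctrl.get_ft_force(),ctrl.get_t())
ctrl.move_straight(at(C,-.01,.0,.13),rate=.25); ctrl.move_straight(at(C,0,.11,.16),rate=.3); print(ctrl.get_t())
d=viewer.read_camera("top"); cv2.imwrite("pics/t8f.png",d["frame"][:,:,::-1])
p,bs=report(d)
for b in bs: print(b[0],round(b[1],3),np.round(b[2],1),fitbox(d,b[3],.026,.05,-.4))
t0=cv2.imread("pics/top0.png").astype(int); t=d["frame"][:,:,::-1].astype(int)
print(np.abs(t-t0)[262:298,390:425].mean(),np.abs(t-t0)[262:298,390:425].max())
# shading across C: web-up plate has no dark holes/shaded wall
pc,e=fitbox(d,bs[-2][3],.026,.05,-.4); G=rectify(d["frame"],d,pc,.026,hw=30); print([int(v) for v in G[::6,170:210].mean(1)])
G=rectify(d["frame"],d,p,.026,hw=62); print([int(v) for v in G[::6,170:210].mean(1)])
```

```text
False
w 0.025265163099262637 28.3833
True 29.425
31.825
False [-0.00414588  0.34387434  0.7215098 ] 33.7083
34.6667
AB [0.43260846009402726, -0.3355164862026569, -0.28433498132663404] 0.35
[(-69.5, 25.0, -88.0), (70.0, 24.0, -76.0), (-69.0, -25.5, -82.0), (70.0, -26.0, -73.0)]
-70 51.5 -51.5 seam min 240
0 51.5 -52.0 seam min 235
70 51.0 -52.5 seam min 235
770.5 0.699 [25.2 46.6] (array([ 0.62602816, -0.09701552, -1.30951663]), np.float64(9.267589928502023))
1657.0 0.954 [24.8 73.9] (array([ 0.51516247, -0.19764314, -0.93579364]), np.float64(0.3333018505172344))
3251.0 0.953 [47.9 73.8] (array([ 0.43254324, -0.33559289, -0.28545564]), np.float64(8.30719141097787))
4.632804232804233 25
[17, 92, 242, 251, 248, 248, 248, 247, 248, 248, 248, 248, 249, 248, 248, 248, 248, 252, 236, 99, 23]
[20, 18, 14, 37, 204, 254, 232, 198, 204, 211, 211, 212, 212, 210, 231, 248, 248, 247, 244, 246, 243, 242, 248, 219, 196, 210, 211, 212, 212, 209, 218, 243, 249, 247, 247, 244, 250, 243, 104, 12, 17, 19]
```

C now lies web up (uniform bright face), bystanders unmoved. Pick C across its walls and nest it.

```bash
cat >> h.py <<'E'
C3=np.array([.51516,-.19764,-.9358]); AB3=np.array([.4326,-.33552,-.2849])
E
python3 - <<'E'
from h import *
eoat.grip(.066,40); r=best(at(C3,0,0,.12),C3[2]+np.pi/2)
ctrl.move_pose(at(C3,0,0,.11),r); ctrl.move_straight(at(C3,0,0,.055),rate=.25)
print(ctrl.move_straight(at(C3,0,0,.034),rate=.08,contact_N=4))
z=ctrl.get_tcp_pos()[2]; eoat.grip(.02); print("w",ctrl.get_grip_width(),z,ctrl.get_t())
ctrl.move_straight(at(C3,0,0,.11),rate=.25)
r2=(R.from_rotvec([0,0,AB3[2]-C3[2]])*R.from_rotvec(ctrl.get_tool_rot())).as_rotvec()
ctrl.move_pose(at(AB3,0,0,.11),r2); print(ctrl.get_t(),ctrl.get_grip_width())
ctrl.move_straight(at(AB3,0,0,.075),rate=.25); 
c=ctrl.move_straight(at(AB3,0,0,z+.002),rate=.04,contact_N=5)
print(c,ctrl.get_tcp_pos()-at(AB3,0,0,z),ctrl.get_ft_force(),ctrl.get_torque(),ctrl.get_t())
E
```

```text
False
w 0.04895261060863832 0.033731038970022616 37.4
38.7333 0.04883053413261225
True [-0.00053615  0.00029808  0.00499954] [-1.89369967 -0.42038504  4.97964721] [ 0.0629821   0.10998655 -0.05377245] 39.8667
```

Contact came at about the home height. Release with minimal opening, lift, and measure.

Run:
```python
from h import *
eoat.grip(.0525); ctrl.pause(.2); print(ctrl.get_grip_width(),ctrl.get_ft_force())
p=ctrl.get_tcp_pos(); ctrl.move_straight(p+[0,0,.02],rate=.06); ctrl.move_straight(p+[0,0,.1],rate=.25)
ctrl.move_straight(at(C,0,.11,.18),rate=.3); print(ctrl.get_t())
d=viewer.read_camera("top"); cv2.imwrite("pics/t9f.png",d["frame"][:,:,::-1])
p,bs=report(d)
for b in bs: print(b[0],round(b[1],3),np.round(b[2],1))
G=rectify(d["frame"],d,p,.030)
for U in (-75,-40,0,40,75): print(U,[int(v) for v in G[:,int((95+U)*2)-4:int((95+U)*2)+5].mean(1)[20:230:5]])
for L in (40,15,0,-15,-40):
    row=G[int((62-L)*2)-3:int((62-L)*2)+4].mean(0); on=np.where(row>105)[0]; print(L,"ends",on[0]/2-95,on[-1]/2-95)
s=viewer.read_camera("scene"); cv2.imwrite("pics/s9f.png",s["frame"][:,:,::-1])
```

```text
0.052527425112844923 [ 0.31937013 -0.51007894 -0.91520557]
42.3667
AB [0.4315745097782551, -0.3352150653494487, -0.28428805163272974] 0.46
[(-68.5, 26.0, -75.0), (70.5, 26.0, -56.0), (-82.5, -32.0, -60.0), (84.0, -31.0, -55.0)]
-70 51.5 -51.5 seam min 249
0 51.5 -52.0 seam min 249
70 51.0 -52.0 seam min 249
766.5 0.67 [26.3 46.3]
3288.5 0.951 [47.9 74.8]
-75 [106, 236, 252, 238, 225, 232, 244, 249, 246, 242, 233, 239, 251, 252, 252, 251, 252, 251, 251, 252, 252, 251, 251, 252, 252, 252, 252, 252, 252, 252, 253, 238, 202, 194, 209, 231, 237, 239, 247, 254, 247, 133]
-40 [86, 226, 254, 241, 207, 193, 203, 210, 214, 212, 205, 226, 248, 250, 250, 249, 249, 250, 249, 250, 249, 249, 249, 249, 250, 249, 250, 249, 249, 250, 248, 227, 209, 211, 212, 214, 211, 220, 242, 253, 251, 159]
0 [82, 226, 254, 238, 203, 192, 203, 211, 212, 211, 205, 227, 248, 250, 249, 249, 249, 249, 249, 249, 250, 249, 249, 249, 249, 249, 249, 249, 248, 250, 249, 231, 210, 210, 210, 209, 209, 221, 241, 251, 253, 178]
40 [67, 213, 252, 237, 197, 192, 206, 212, 211, 209, 206, 227, 247, 250, 249, 249, 249, 248, 248, 248, 249, 249, 249, 249, 249, 249, 248, 248, 249, 250, 248, 227, 208, 209, 199, 200, 203, 212, 237, 248, 247, 163]
75 [83, 225, 254, 235, 201, 205, 211, 207, 210, 205, 200, 234, 253, 252, 251, 252, 252, 251, 250, 251, 252, 252, 252, 252, 252, 252, 252, 251, 252, 253, 252, 230, 205, 210, 210, 204, 207, 218, 241, 251, 247, 169]
40 ends -78.5 79.5
15 ends -81.5 81.0
0 ends -81.5 81.5
-15 ends -81.5 81.0
-40 ends -78.5 79.5
```

Run:
```python
from h import *
P=np.array([.43157,-.33522,-.2843]); g=at(P,-.05,0,.09)
ctrl.move_pose(g,best(g,P[2])); eoat.grip(0)
for U in(-.05,.05):
    ctrl.move_straight(at(P,U,0,.07),rate=.2); c=ctrl.move_straight(at(P,U,0,.045),rate=.04,contact_N=2.5); print(U,c,ctrl.get_tcp_pos()[2],ctrl.get_ft_force()[2])
ctrl.move_straight(at(P,.05,0,.09),rate=.2)
ctrl.move_pose([.42,-.52,.25],ctrl.get_tool_rot()); print(ctrl.get_t())
d=viewer.read_camera("top"); cv2.imwrite("pics/t10f.png",d["frame"][:,:,::-1]); p,bs=report(d)
t0=cv2.imread("pics/top0.png").astype(int); t=d["frame"][:,:,::-1].astype(int); D=np.abs(t-t0)
for n,(a,b,c,e) in dict(garlic=(262,298,390,425),lemon=(112,155,312,348),bowl=(165,225,170,232)).items(): print(n,D[a:b,c:e].mean().round(2),D[a:b,c:e].max())
```

```text
-0.05 True 0.05515840402813742 5.6041943109505326
0.05 True 0.05518088174818982 4.673490664543322
47.35
AB [0.43150217802478036, -0.33513467454559226, -0.28375065667989885] 0.42
[(-68.5, 26.0, -75.0), (71.0, 26.0, -57.0), (-82.5, -32.5, -57.0), (84.0, -31.5, -52.0)]
-70 51.5 -51.5 seam min 245
0 51.0 -52.0 seam min 245
70 51.0 -52.0 seam min 244
garlic 0.92 15
lemon 1.26 8
bowl 0.58 6
```

The web top measures z = 30.2 mm at both ends, so it is home and level. The outer width is unchanged and the bystanders haven't moved.

```bash
python3 -c "
from bench import ctrl, viewer, eoat, hand_in
print(hand_in())"
```

```text
the job is handed in; nothing more can be done
None
```

The job is handed in at about 47 s: A and B measured touching with ends level (within about 0.5 mm), and C is nested home and level at 30 mm with the other things unmoved. Two slips along the way were mended: C first tipped open side up because I misread its open side, and A and B were knocked and parted by about 3 mm (B ended up beside the spoon), then pushed back together.

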